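# Open the sprung lid of the leak-test chamber

## Task

The air cylinder in the leak-test chamber is due to come out, so open the chamber: press the black release tab at its front so that the sprung lid lifts, then push the lid over until it rests fully open against its stop, and leave the tab free. Use only touches and pushes: do not lift or shove the chamber, and leave the cylinder inside and the parts standing around it where they are.

Things in the scene. Friction and masses are not known exactly. Their poses are not given: they have to be found in the camera images.
- chamber: Leak-test chamber, 3 kg, loose on the desk, lid on top (z 60 mm). Origin: centre of the underside of its dark base plate (190 x 170 x 8 mm); x runs front to back, y left, z up; the front (-x, with the tab) faces the robot within 25 degrees. The grey housing spans x -35..85, y -75..75, z 8..52 mm, walls 6, inner floor z 12. A fitting stands out of the left side to y 95 mm (x 25, z 30).
- lid (a joint): Lid angle, rad: 0 shut (held by the tab's hook), grows as it opens up and back. Released, a spring lifts it in about 0.5 s to 0.8, no farther. The hinge is damped: let go between 0.8 and upright (1.57) it sinks slowly back to 0.8; past upright it falls slowly by its weight to its stop at 1.95, fully open. A push of 1 to 3 N at the front edge moves it.
- lid_edge (a point): Middle of the front edge (away from the hinge) of the flat aluminium lid, 8 mm thick, 154 mm wide (y); moves with the lid. 130 mm from the hinge line. In its middle a thin 28 mm wide steel tongue stands out 8 mm beyond it.
- lid_hinge (a point): Middle of the lid's hinge line, fixed on the chamber at x 89, z 56 mm; its axes are the chamber's, and the hinge line runs along y.
- tab (a joint): Angle of the release tab, rad: 0 at rest, grows to 0.35 (stop) as its paddle is pressed down; its hook lets go of the lid at about 0.2. Spring return; pressing it at tab_press takes 2.5 N at first and 5.5 N at the stop.
- tab_press (a point): Middle of the upper face of the black tab's paddle, to be pressed straight down: 28 mm wide (y), 40 mm deep (x), in front of the chamber, 38 mm above the desk. Goes down about 9 mm to the stop. It lies 28 mm in front of the tab's pivot and 48 mm in front of the grey housing; the tab's hook rises behind the paddle to 63 mm above the desk.
- air_cylinder: Small grey air cylinder, 22 x 76 x 22 mm, loose in the chamber between two low ribs, lying along y. Origin: centre of its underside. To be left alone.
- valve: Dispensing valve, 22 x 105 x 40 mm, lying along its y on the desk to one side of the chamber. Origin: centre of its underside. To be left alone.
- silencer: Black exhaust silencer, 24 mm across and 44 mm tall, standing on the desk to one side of the chamber. Origin: centre of its underside. To be left alone.
- barrel: Amber syringe barrel, 34 x 88 x 30 mm, lying along its y on the desk to one side of the chamber. Origin: centre of its underside. To be left alone.

How it is judged:
On the way, in this order (a step that is already met when the one before it is completed fails the run):
1. the release tab is pressed down far enough to let the lid go (value of joint tab above 0.18 rad), for 0.02 s.
2. the lid has sprung up (value of joint lid above 0.6 rad), for 0.1 s.
At the end, for the whole second after the job is handed in: The lid rests fully open (beyond 1.85 of 1.95 rad), the tab is back at rest (under 0.06 rad), and the chamber stands still, level, and within 20 mm of where it was, the cylinder still in it (within 25 mm of its start) (value of joint lid above 1.85 rad and value of joint tab below 0.06 rad and linear speed of chamber below 0.02 m/s and angle between chamber's own z axis and vertical below 0.05 rad and distance of chamber from where it was at the start of the episode below 0.02 m and distance of air_cylinder from where it was at the start of the episode below 0.025 m); the robot touches nothing.
It fails at once if the chamber is lifted, tipped or shoved more than 20 mm (height (world z) of chamber above 0.01 m or angle between chamber's own z axis and vertical above 0.12 rad or distance of chamber from where it was at the start of the episode above 0.02 m).
It fails at once if the air cylinder is lifted or pushed about (distance of air_cylinder from where it was at the start of the episode above 0.025 m).
It fails at once if a part standing around is moved more than 20 mm (distance of any of valve, silencer, barrel from where it was at the start of the episode above 0.02 m).
It also fails if it takes over 38 s, if anything falls off the work surface, if the arm or the gripper's body presses on something with over 40 N, if the wrist force passes 120 N, or if a joint passes its speed limit or range.

## Robot

A 7-joint arm with a two-finger parallel gripper is mounted at the origin on a cart in front of the work surface, level with it; the furniture and walls round the work are solid. World frame = base frame: x ahead of the robot, y to its left, z up, the work surface at z = 0. Lengths are in m, angles in rad, forces in N, time in s.
With the tool pointing down it reaches from about 0.4 to 0.85 m from the base axis. Payload 6.9 kg.
Tool frame: the origin (TCP) lies midway between the tips of the shut fingers; the grasp point (between the pads) lies r.hold_point_z behind it (r.hold_point_z is the distance from the TCP to the grasp point, in m); z points along the fingers, y is the direction in which the jaws open and shut (so a half turn about z gives the same grasp; the last joint's range is limited). The gripper opens to 85 mm and grips with 20 to 120 N. Pads are 22 mm wide; open, the fingers measure 114 mm over their backs; the gripper's body (76 mm by 85 mm) begins 54 mm behind the grasp point. The pads swing forward as they close: fully open they stand 13 mm farther back than shut.
Start: joints at [1.282, 0.507, -0.238, 1.5, 0.126, 1.149, -0.155], TCP at [0.24, -0.577, 0.205] pointing down, gripper open.
Joint ranges: [-3.08, 3.08], [-0.24, 2.05], [-1.43, 1.35], [0, 2.5], [-1.52, 4.66], [0.17, 1.96], [-2.89, 2.89]. Speed limits (rad/s): [2.39, 2.39, 3.14, 3.14, 3.14, 3.14, 3.14].

## Interface

Orientations are given as a 3x3 rotation matrix whose columns are the frame's x, y, z axes.
In Python, from workcell import r, read_camera gives the robot as it stands.
- The arm moves only by the tool apply_moves, never from a script. Its argument "motion" is a list of rows, each an object of numbers: "claw": the finger opening in mm, from 0 to 85.4; "x", "y", "z": the shift along the tool's x, y, z in mm; "rx", "ry", "rz": the turn, a rotation vector about the tool's x, y, z in units of 8 degrees (1.0 is 8 degrees). A call has 1 to 12 rows; each row is the pose to reach, as a shift and turn from the pose commanded when the call began, along the tool's axes at that moment; what a row does not reach only later rows make up. A row lasts 1/8 s, in which the tool goes at most 62.5 mm and 10.7 degrees, less where a joint would pass 70% of its speed; a pose out of reach is approached as far as the arm can. A call with a gripper value outside its range is refused whole. The fingers move at their own pace and stop on an object; "squeeze" is the grip in N (left out, the last holds). Time passes only in rows, so rows that repeat a pose let the fingers close. It gives the time, the measured TCP pose, the force and the opening at its end, in the units of the state.
- r.get_obs(): the state, without advancing time (a new reading comes with each control period).
- read_camera(name): name is "scene" or "side" or "wrist"; returns a dict with "img" (480x640x3 uint8, red, green, blue), "range_z" (480x640 float32, m along the optical axis (not along the pixel's ray), 0 where there is no reading), "K" (3x3 intrinsics, pixels), "world_to_cam" (4x4, takes a point from world to camera coordinates); the wrist camera has in their place "hand_eye" (4x4, takes a point from camera to tool coordinates, whose origin is the TCP and whose axes are the flange's). Camera axes: x right, y down, z forward; pixel columns grow to the right and rows downward; lengths in m; the calibration is good to about 2 mm. A picture is of the moment at which its call begins: read the wrist's pose just before it.
- r.sign_off(): hands the job in, once; it reports no verdict.
The state is a dict: "time_s": time; "joint_pos": joint angles; "joint_vel": joint speeds; "effort": joint torques, N m; "tool_pos": TCP position; "tcp_rot": TCP orientation; "force": force on the tool from outside, world axes, zero at the start; "moment": the same for the moment, N m; "width": finger opening in m.
Only numpy, scipy, OpenCV 4.12 (cv2) and the standard library are available. Lean on these libraries where they do the work, as an engineer would, in place of code of your own. Each camera call takes 0.05 s, during which the arm holds its last target. There are 200 camera calls.

## Working session

There is one attempt and no reset: what is moved stays moved. The work goes in short steps, Python scripts to look and compute and a tool call to move; the robot and the scene stay as the last step left them, time stands still between calls to the robot, and variables do not carry over. Pictures are saved under pics/ and viewed, about 8 in all and at most 12, crops included, and the job is handed in when it is done.

Besides the shell and the picture viewer there is one more tool, called as a command line: name --argument value ..., lists and objects as JSON in quotes. apply_moves: Moves the arm, as the interface text tells. Its arguments: {"type":"object","properties":{"motion":{"type":"array"},"squeeze":{"type":"number"}},"required":["motion"]}

```bash
mkdir -p pics; ls; python3 - <<'E'
from workcell import r, read_camera
import cv2,numpy as np
for n in ("scene","side"):
    c=read_camera(n); cv2.imwrite(f"pics/{n}0.png",c["img"][:,:,::-1]); np.savez(f"{n}0.npz",**c)
    print(n,c["K"].round(1).tolist(),c["world_to_cam"].round(3).tolist(),(c["range_z"]>0).mean())
o=r.get_obs(); print({k:np.round(v,3).tolist() for k,v in o.items()}, r.hold_point_z)
E
```

```text
pics
scene [[540.2, 0.0, 324.0], [0.0, 540.2, 231.0], [0.0, 0.0, 1.0]] [[-0.576, -0.817, -0.003, 0.505], [-0.513, 0.364, -0.778, 0.282], [0.637, -0.446, -0.629, 0.744], [0.0, 0.0, 0.0, 1.0]] 0.9960123697916666
side [[489.4, 0.0, 315.0], [0.0, 489.4, 245.2], [0.0, 0.0, 1.0]] [[-0.803, -0.597, -0.003, 0.597], [-0.346, 0.469, -0.813, 0.158], [0.486, -0.651, -0.583, 0.753], [0.0, 0.0, 0.0, 1.0]] 0.9958723958333333
{'time_s': 0.1, 'joint_pos': [1.283, 0.508, -0.238, 1.501, 0.126, 1.149, -0.155], 'joint_vel': [0.001, -0.003, -0.002, -0.002, 0.001, 0.001, 0.002], 'effort': [-0.004, -62.183, -2.194, -25.02, 0.013, 0.008, 0.0], 'tool_pos': [0.24, -0.577, 0.205], 'tcp_rot': [[0.923, 0.384, -0.001], [0.384, -0.923, 0.002], [-0.0, -0.002, -1.0]], 'force': [1.126, -1.012, -0.615], 'moment': [-0.019, -0.02, -0.01], 'width': 0.085} 0.0187
```

View pics/scene0.png

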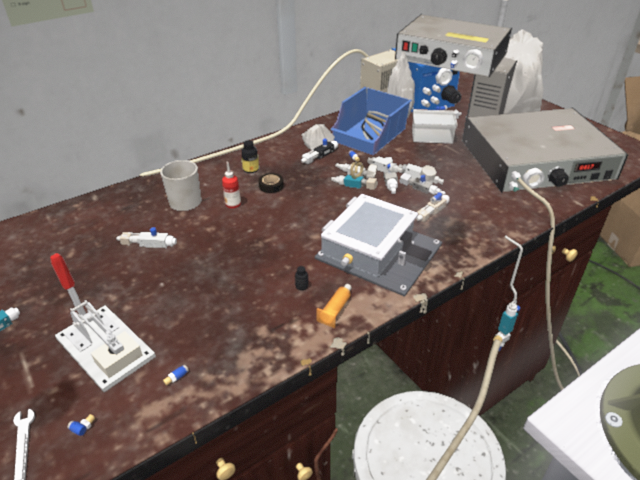

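View pics/side0.png

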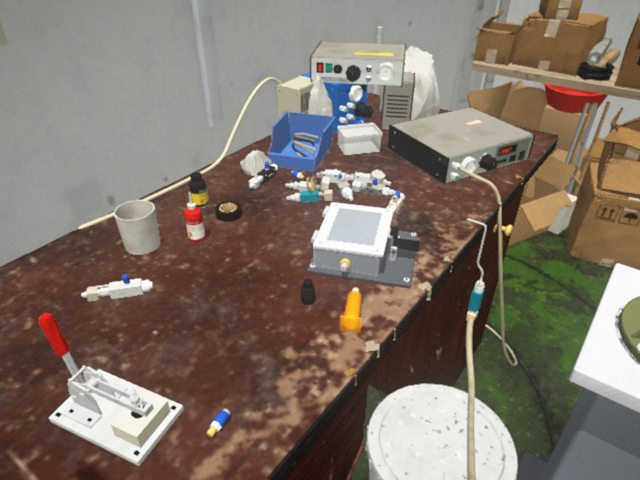

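The scene view shows the chamber at about (370,240), with the silencer at (302,278) and the amber barrel at (335,305). The black tab is on the chamber's robot side, at about (410,245) in scene and (405,243) in side.

```bash
cat > h.py <<'E'
import numpy as np,cv2
def cloud(c):
    K=c["K"];Z=c["range_z"];v,u=np.mgrid[:480,:640]
    P=np.stack([(u-K[0,2])/K[0,0]*Z,(v-K[1,2])/K[1,1]*Z,Z],-1)
    T=np.linalg.inv(c["world_to_cam"]); return P@T[:3,:3].T+T[:3,3]
E
python3 - <<'E'
from h import *
im=[]
for n,(u0,v0) in (("scene",(290,180)),("side",(280,190))):
    c=np.load(n+"0.npz"); W=cloud(c); z=W[...,2]
    m=np.zeros((480,640),bool); m[v0:v0+110,u0:u0+160]=1
    g=c["img"].min(-1)
    lid=(m&(z>.054)&(z<.068)&(g>90)).astype(np.uint8)
    k,l,s,_=cv2.connectedComponentsWithStats(lid); i=1+s[1:,4].argmax()
    p=W[l==i]; R=cv2.minAreaRect((p[:,:2]*1000).astype(np.float32))
    print(n,"lid",R,cv2.boxPoints(R).round(0).tolist(),"z",np.median(p[:,2]))
    t=m&(z>.03)&(z<.045)&(c["img"].max(-1)<60)
    q=W[t]; print("tab",t.sum(),np.median(q,0).round(4),q.min(0).round(3),q.max(0).round(3))
    im.append(cv2.resize(c["img"][v0:v0+110,u0:u0+160,::-1],None,fx=4,fy=4)[:, :])
    T=np.linalg.inv(c["world_to_cam"]);print("cam",T[:3,3].round(2))
cv2.imwrite("pics/crop.png",cv2.resize(np.hstack(im),(800,275)))
E
```

```text
scene lid ((566.9110107421875, 110.81535339355469), (142.13211059570312, 158.69822692871094), 21.664030075073242) [[472.0, 158.0], [530.0, 11.0], [662.0, 63.0], [604.0, 211.0]] z 0.06085433769708315
tab 101 [0.5484 0.2802 0.0355] [0.54  0.269 0.03 ] [0.561 0.288 0.045]
cam [-0.04  0.64  0.69]
side lid ((566.7197265625, 110.74087524414062), (145.81092834472656, 157.6094207763672), 22.374919891357422) [[469.0, 156.0], [529.0, 10.0], [664.0, 66.0], [604.0, 211.0]] z 0.06146613036976617
tab 269 [0.4854 0.0831 0.0376] [0.453 0.055 0.03 ] [0.561 0.289 0.045]
cam [0.17 0.77 0.57]
```

View pics/crop.png

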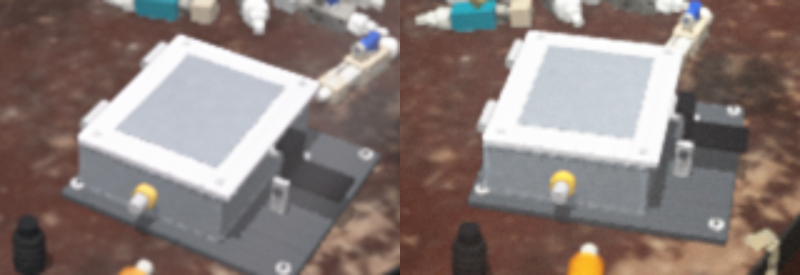

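Both views agree: the chamber yaw is about 22°, the same as the tool's current yaw, and its origin is near (546,102) mm. So tool x is chamber +x and tool y is chamber -y. I'll move to hover in front of the paddle.

apply_moves --motion '[{"x": 20, "y": -40, "claw": 0}, {"x": 60, "y": -80, "claw": 0}, {"x": 100, "y": -125, "claw": 0}, {"x": 145, "y": -170, "claw": 0}, {"x": 190, "y": -215, "claw": 0}, {"x": 235, "y": -260, "claw": 0}, {"x": 275, "y": -305, "claw": 0}, {"x": 315, "y": -350, "claw": 0}, {"x": 350, "y": -395, "claw": 0}, {"x": 385, "y": -440, "claw": 0}, {"x": 415, "y": -480, "claw": 0}, {"x": 430, "y": -511, "claw": 0}]' --squeeze 40

```text
schema error: expected keys claw, x, y, z, rx, ry, rz
```

```bash
python3 - <<'E'
from workcell import r, read_camera
from h import *
o=r.get_obs(); c=read_camera("wrist")
cv2.imwrite("pics/w1.png",c["img"][:,:,::-1])
T=np.eye(4);T[:3,:3]=o["tcp_rot"];T[:3,3]=o["tool_pos"]
c["world_to_cam"]=np.linalg.inv(T@c["hand_eye"]); np.savez("w1.npz",**c)
print(np.round(o["tool_pos"],4),np.round(o["tcp_rot"],3).tolist(),o["width"],o["time_s"],np.round(o["joint_pos"],2))
W=cloud(c);z=W[...,2]
a=np.radians(22);R=np.array([[np.cos(a),np.sin(a)],[-np.sin(a),np.cos(a)]])
L=(W[...,:2]*1000-[545.7,102.4])@R.T   # chamber coords
m=(z>.03)&(z<.045)&(L[...,0]>-125)&(L[...,0]<-55)&(abs(L[...,1])<40)&(c["img"].max(-1)<70)
q=L[m];print("paddle",m.sum(),np.percentile(q,[2,50,98],axis=0).round(1).tolist(),np.median(z[m]).round(4)) if m.any() else print("none")
m=(z>.054)&(z<.068)&(c["img"].min(-1)>90)&(abs(L).max(-1)<100)
print("lid",m.sum(),np.percentile(L[m],[1,99],axis=0).round(1).tolist(), cv2.minAreaRect((W[m][:,:2]*1000).astype(np.float32)))
E
```

```text
[ 0.2395 -0.5767  0.2046] [[0.923, 0.384, -0.001], [0.384, -0.923, 0.002], [-0.0, -0.002, -1.0]] 0.08508760247882839 0.1 [ 1.28  0.51 -0.24  1.5   0.13  1.15 -0.15]
noneTraceback (most recent call last):
  File "<stdin>", line 14, in <module>
    return _quantile_unchecked(
        a, q, axis, out, overwrite_input, method, keepdims, weights)
    return _ureduce(a,
                    func=_quantile_ureduce_func,
    ...<5 lines>...
                    overwrite_input=overwrite_input,
                    method=method)
    r = func(a, **kwargs)
    result = _quantile(arr,
                       quantiles=q,
    ...<2 lines>...
                       out=out,
                       weights=wgt)
    slices_having_nans = np.isnan(arr[-1, ...])
                                  ~~~^^^^^^^^^
IndexError: index -1 is out of bounds for axis 0 with size 0
```

View pics/w1.png

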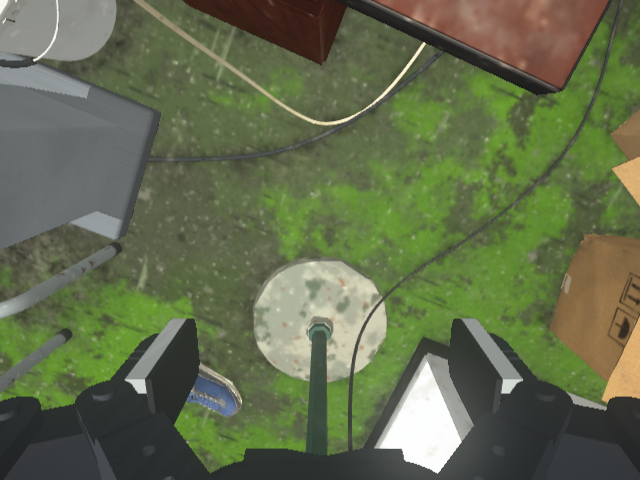

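The move was refused because every row needs all seven keys, so this picture only shows the floor from the start pose. I'll send it again with full rows.

apply_moves --motion '[{"x": 20, "y": -40, "z": 0, "rx": 0, "ry": 0, "rz": 0, "claw": 0}, {"x": 60, "y": -80, "z": 0, "rx": 0, "ry": 0, "rz": 0, "claw": 0}, {"x": 100, "y": -125, "z": 0, "rx": 0, "ry": 0, "rz": 0, "claw": 0}, {"x": 145, "y": -170, "z": 0, "rx": 0, "ry": 0, "rz": 0, "claw": 0}, {"x": 190, "y": -215, "z": 0, "rx": 0, "ry": 0, "rz": 0, "claw": 0}, {"x": 235, "y": -260, "z": 0, "rx": 0, "ry": 0, "rz": 0, "claw": 0}, {"x": 275, "y": -305, "z": 0, "rx": 0, "ry": 0, "rz": 0, "claw": 0}, {"x": 315, "y": -350, "z": 0, "rx": 0, "ry": 0, "rz": 0, "claw": 0}, {"x": 350, "y": -395, "z": 0, "rx": 0, "ry": 0, "rz": 0, "claw": 0}, {"x": 385, "y": -440, "z": 0, "rx": 0, "ry": 0, "rz": 0, "claw": 0}, {"x": 415, "y": -480, "z": 0, "rx": 0, "ry": 0, "rz": 0, "claw": 0}, {"x": 430, "y": -511, "z": 0, "rx": 0, "ry": 0, "rz": 0, "claw": 0}]' --squeeze 40

```text
time_s: 1.65
tool_pos: [0.4412, 0.0622, 0.2054]
tcp_rot: [[0.923, 0.386, 0.0], [0.386, -0.923, 0.001], [0.001, -0.001, -1.0]]
force: [0.1, 0.1, 0.4]
width: -0.0001
```

```bash
cat > w.py <<'E'
from workcell import r, read_camera
from h import *
import sys
o=r.get_obs(); c=read_camera("wrist")
cv2.imwrite(f"pics/{sys.argv[1]}.png",c["img"][:,:,::-1])
T=np.eye(4);T[:3,:3]=o["tcp_rot"];T[:3,3]=o["tool_pos"]
c["world_to_cam"]=np.linalg.inv(T@c["hand_eye"]); np.savez(sys.argv[1]+".npz",**c)
a=np.radians(22);R=np.array([[np.cos(a),np.sin(a)],[-np.sin(a),np.cos(a)]])
O=np.array([545.7,102.4])
print("tcp chamber",R@(np.array(o["tool_pos"])[:2]*1000-O),o["tool_pos"][2],o["time_s"],np.round(o["force"],1))
W=cloud(c);z=W[...,2]
L=(W[...,:2]*1000-O)@R.T
E
cat w.py - <<'E' > w1.py
m=(z>.03)&(z<.045)&(L[...,0]>-125)&(L[...,0]<-60)&(abs(L[...,1])<40)&(c["img"].max(-1)<70)
print("paddle",m.sum())
if m.any(): print(np.percentile(L[m],[2,50,98],axis=0).round(1).tolist(),np.median(z[m]).round(4),cv2.minAreaRect(L[m].astype(np.float32)))
m=(z>.054)&(z<.068)&(c["img"].min(-1)>90)&(abs(L).max(-1)<100)
if m.any(): print("lid",m.sum(),np.percentile(L[m],[1,99],axis=0).round(1).tolist())
E
python3 w1.py w2
```

```text
tcp chamber [-111.97846714    1.90921063] 0.20538133105483553 1.65 [0.1 0.1 0.4]
paddle 971
[[-96.7, -14.0], [-84.8, -3.3], [-68.6, 10.8]] 0.0382 ((-79.57527923583984, -1.6358270645141602), (36.077938079833984, 26.840892791748047), 6.126976490020752)
lid 27155 [[-40.5, -76.8], [34.0, 73.0]]
```

View pics/w2.png

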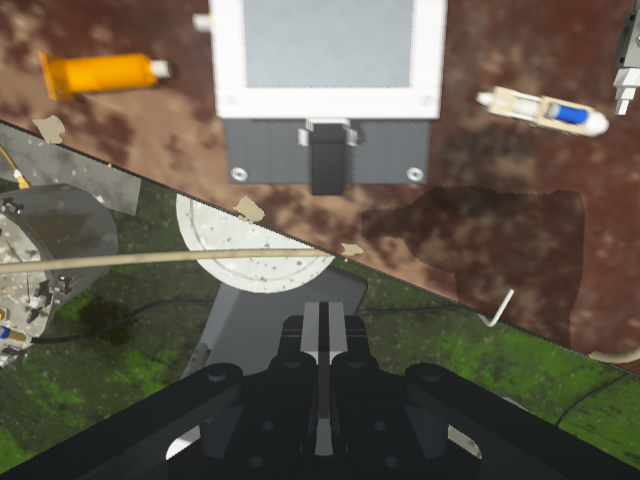

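The wrist view shows the paddle at about (327,170), centred near chamber (-83,-2), with the valve and barrel well clear. I'll press near the paddle's front end.

apply_moves --motion '[{"x": 12, "y": 2, "z": 50, "rx": 0, "ry": 0, "rz": 0, "claw": 0}, {"x": 21, "y": 4, "z": 100, "rx": 0, "ry": 0, "rz": 0, "claw": 0}, {"x": 21, "y": 4, "z": 140, "rx": 0, "ry": 0, "rz": 0, "claw": 0}, {"x": 21, "y": 4, "z": 160, "rx": 0, "ry": 0, "rz": 0, "claw": 0}, {"x": 21, "y": 4, "z": 166, "rx": 0, "ry": 0, "rz": 0, "claw": 0}, {"x": 21, "y": 4, "z": 170, "rx": 0, "ry": 0, "rz": 0, "claw": 0}, {"x": 21, "y": 4, "z": 173, "rx": 0, "ry": 0, "rz": 0, "claw": 0}, {"x": 21, "y": 4, "z": 175, "rx": 0, "ry": 0, "rz": 0, "claw": 0}, {"x": 21, "y": 4, "z": 176, "rx": 0, "ry": 0, "rz": 0, "claw": 0}, {"x": 21, "y": 4, "z": 176, "rx": 0, "ry": 0, "rz": 0, "claw": 0}, {"x": 21, "y": 4, "z": 176, "rx": 0, "ry": 0, "rz": 0, "claw": 0}, {"x": 21, "y": 4, "z": 176, "rx": 0, "ry": 0, "rz": 0, "claw": 0}]'

```text
time_s: 3.2
tool_pos: [0.4618, 0.0641, 0.0295]
tcp_rot: [[0.923, 0.384, 0.0], [0.384, -0.923, 0.0], [0.0, 0.0, -1.0]]
force: [0.6, 0.6, -0.2]
width: 0.0
```

```bash
cat > s.py <<'E'
from workcell import r, read_camera
from h import *
import sys
c=read_camera("scene"); s=read_camera("side")
a=np.radians(22);R=np.array([[np.cos(a),np.sin(a)],[-np.sin(a),np.cos(a)]])
W=cloud(s);L=(W[...,:2]*1000-[545.7,102.4])@R.T;z=W[...,2]*1000
m=(L[...,0]>-45)&(L[...,0]<200)&(L[...,1]>30)&(L[...,1]<80)&(z>66)&(z<200)
th=np.arctan2(z-56,89-L[...,0])
if m.any(): print("n",m.sum(),"lid angle pct",np.percentile(th[m],[10,50,90]).round(3),"maxz",z[m].max())
cv2.imwrite(f"pics/{sys.argv[1]}.png",np.hstack([c["img"][110:330,240:500],s["img"][110:330,230:490]])[:,:,::-1])
o=r.get_obs();print(o["time_s"],np.round(o["tool_pos"],4),np.round(o["force"],1))
E
python3 s.py s1
```

```text
3.3 [0.4618 0.0641 0.0294] [-0.4 -0.9 -0.6]
```

View pics/s1.png

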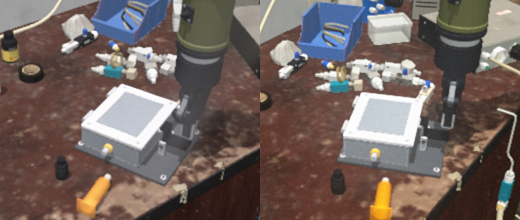

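The force is near zero and the lid is still shut, so the tip seems to have missed the paddle. I'll look closer.

```bash
python3 w1.py w3; python3 - <<'E'
import cv2,numpy as np
from workcell import read_camera
a=cv2.imread("pics/w3.png")
s=read_camera("side")["img"][180:290,350:470,::-1]; s2=read_camera("scene")["img"][180:290,360:480,::-1]
f=lambda x:cv2.resize(x,(400,366),interpolation=cv2.INTER_CUBIC)
top=np.hstack([f(s),f(s2)])
cv2.imwrite("pics/c3.png",np.vstack([top,np.hstack([cv2.resize(a,(312,234)),np.zeros((234,488,3),np.uint8)])]))
E
```

```text
tcp chamber [-92.17480039  -4.07970934] 0.02942000001538809 3.3 [-0.4 -0.9 -0.6]
paddle 4911
[[-95.2, -16.3], [-77.5, -2.6], [-63.8, 10.4]] 0.0382 ((-80.41566467285156, -2.947071075439453), (34.62763977050781, 28.09990692138672), 0.6689876317977905)
lid 93323 [[-40.5, -76.7], [12.1, 72.4]]
```

View pics/c3.png

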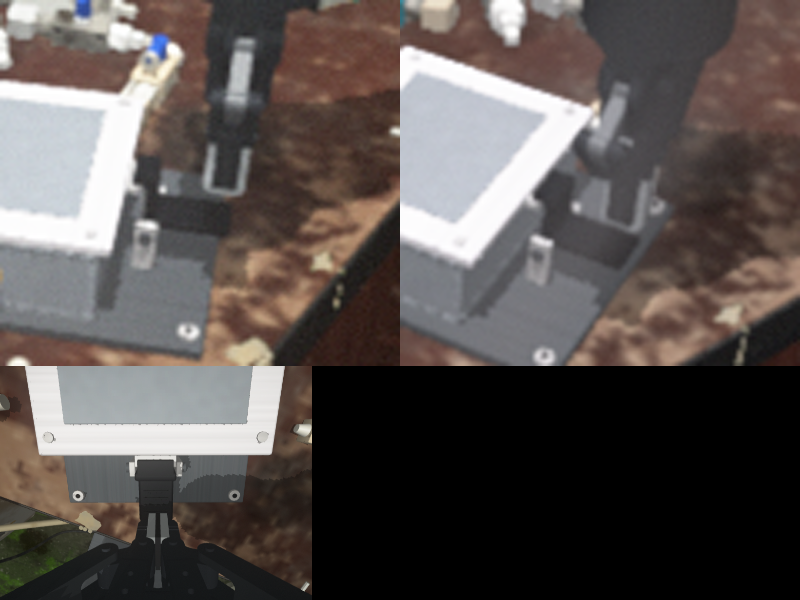

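```bash
python3 - <<'E'
from h import *
from workcell import read_camera
a=np.radians(22);R=np.array([[np.cos(a),np.sin(a)],[-np.sin(a),np.cos(a)]])
for n in("side","scene","w3"):
    c=np.load("w3.npz") if n=="w3" else read_camera(n)
    W=cloud(c);L=(W[...,:2]*1000-[545.7,102.4])@R.T;z=W[...,2]*1000
    near=(L[...,0]>-125)&(L[...,0]<-62)&(abs(L[...,1])<22)
    for lo,hi in((15,24),(24,30),(30,35),(35,37),(37,40),(40,45),(45,55)):
        m=near&(z>lo)&(z<=hi)
        if m.sum()>3: print(n,lo,hi,m.sum(),"x",np.percentile(L[m][:,0],[2,50,98]).round(0),"y",np.percentile(L[m][:,1],[2,50,98]).round(0))
    if n=="w3":
        m=near&(z>37)&(z<40)&(abs(L[...,1]+4)<5); print("mid strip x",np.percentile(L[m][:,0],[0,2,50]))
E
```

```text
side 30 35 15 x [-94. -84. -66.] y [ 9. 11. 12.]
side 35 37 44 x [-96. -76. -63.] y [-16.   8.  13.]
side 37 40 133 x [-96. -80. -63.] y [-14.   0.  12.]
scene 30 35 25 x [-99. -87. -64.] y [-6. 10. 12.]
scene 35 37 105 x [-99. -83. -63.] y [-16.  -1.  13.]
scene 37 40 109 x [-98. -78. -63.] y [-14.  -1.  13.]
w3 35 37 245 x [-96. -78. -64.] y [-17.  -4.  11.]
w3 37 40 4640 x [-95. -77. -64.] y [-16.  -3.  10.]
w3 40 45 29 x [-90. -83. -70.] y [-11.   0.   7.]
mid strip x [-90.42415823 -89.48265332 -76.28204235]
```

```bash
python3 - <<'E'
from h import *
from workcell import read_camera
a=np.radians(22);R=np.array([[np.cos(a),np.sin(a)],[-np.sin(a),np.cos(a)]])
for n in("side","scene"):
    c=read_camera(n)
    W=cloud(c);L=(W[...,:2]*1000-[545.7,102.4])@R.T;z=W[...,2]*1000
    near=(L[...,0]>-190)&(L[...,0]<-48)&(abs(L[...,1])<45)
    for lo,hi in((12,25),(25,35),(40,48),(48,55),(55,65),(65,80),(80,100)):
        m=near&(z>lo)&(z<=hi)
        if m.sum()>3: print(n,lo,hi,m.sum(),"x",np.percentile(L[m][:,0],[2,50,98]).round(0),"y",np.percentile(L[m][:,1],[2,50,98]).round(0))
E
```

```text
side 12 25 35 x [-58. -53. -48.] y [16. 19. 21.]
side 25 35 40 x [-90. -57. -49.] y [ 8. 19. 23.]
side 40 48 13 x [-76. -53. -50.] y [-13.  11.  12.]
side 48 55 15 x [-92. -53. -50.] y [-6. 11. 13.]
side 55 65 82 x [-101.  -55.  -49.] y [-13.   3.  12.]
side 65 80 86 x [-102.  -91.  -81.] y [ 1.  8. 11.]
side 80 100 56 x [-101.  -91.  -81.] y [ 1.  8. 12.]
scene 12 25 31 x [-61. -56. -50.] y [17. 19. 21.]
scene 25 35 66 x [-99. -59. -50.] y [-20.  13.  24.]
scene 40 48 30 x [-83. -57. -52.] y [-12.   9.  13.]
scene 48 55 28 x [-96. -57. -50.] y [-13.   2.  13.]
scene 55 65 107 x [-104.  -56.  -49.] y [-14.   3.  13.]
scene 65 80 93 x [-104.  -98.  -82.] y [-8.  7. 12.]
scene 80 100 65 x [-105. -100.  -86.] y [-12.   5.  11.]
```

The depth images put the fingertips at about z 55 mm, while the reported TCP z is 29 mm. So the real tips are roughly 25 mm higher than reported, while x and y agree. I'll trust the images and go down slowly, watching the force.

apply_moves --motion '[{"x": 0, "y": 0, "z": 8, "rx": 0, "ry": 0, "rz": 0, "claw": 0}, {"x": 0, "y": 0, "z": 14, "rx": 0, "ry": 0, "rz": 0, "claw": 0}, {"x": 0, "y": 0, "z": 17, "rx": 0, "ry": 0, "rz": 0, "claw": 0}, {"x": 0, "y": 0, "z": 19, "rx": 0, "ry": 0, "rz": 0, "claw": 0}, {"x": 0, "y": 0, "z": 19, "rx": 0, "ry": 0, "rz": 0, "claw": 0}]'

```text
time_s: 4.28
tool_pos: [0.4614, 0.064, 0.0103]
tcp_rot: [[0.923, 0.384, -0.001], [0.384, -0.923, -0.0], [-0.001, -0.0, -1.0]]
force: [-0.1, -0.3, 1.2]
width: -0.0002
```

```bash
python3 w1.py w4
```

```text
tcp chamber [-92.51252639  -4.02664486] 0.010261798510946538 4.275 [-0.1 -0.3  1.2]
paddle 3967
[[-88.5, -16.3], [-76.6, -2.5], [-67.2, 10.4]] 0.0368 ((-79.6226577758789, -2.898564338684082), (25.823070526123047, 28.150075912475586), 1.0275174379348755)
lid 114489 [[-42.0, -76.6], [7.2, 72.3]]
```

The tip is just making contact: 1.2 N, and the paddle top is slightly lower. I'll press on.

apply_moves --motion '[{"x": 0, "y": 0, "z": 2, "rx": 0, "ry": 0, "rz": 0, "claw": 0}, {"x": 0, "y": 0, "z": 4, "rx": 0, "ry": 0, "rz": 0, "claw": 0}, {"x": 0, "y": 0, "z": 6, "rx": 0, "ry": 0, "rz": 0, "claw": 0}, {"x": 0, "y": 0, "z": 8, "rx": 0, "ry": 0, "rz": 0, "claw": 0}, {"x": 0, "y": 0, "z": 8, "rx": 0, "ry": 0, "rz": 0, "claw": 0}, {"x": 0, "y": 0, "z": 8, "rx": 0, "ry": 0, "rz": 0, "claw": 0}, {"x": 0, "y": 0, "z": 8, "rx": 0, "ry": 0, "rz": 0, "claw": 0}, {"x": 0, "y": 0, "z": 8, "rx": 0, "ry": 0, "rz": 0, "claw": 0}]'

```text
time_s: 5.32
tool_pos: [0.4615, 0.064, 0.0024]
tcp_rot: [[0.923, 0.384, -0.0], [0.384, -0.923, -0.0], [-0.001, -0.0, -1.0]]
force: [-5.0, -1.9, 4.5]
width: 0.0001
```

```bash
python3 s.py s2; python3 w1.py w5
```

```text
n 790 lid angle pct [0.8   0.864 1.015] maxz 152.53729135716858
5.425 [0.4615 0.0639 0.0024] [-4.1 -1.7  5.1]
tcp chamber [-92.5049614   -4.09918007] 0.002361503939388984 5.425 [-4.1 -1.7  5.1]
paddle 1032
[[-86.2, -17.4], [-82.3, -4.0], [-78.5, 8.6]] 0.0372 ((-82.1328125, -3.993014335632324), (8.459980010986328, 28.380874633789062), 0.3695925772190094)
lid 849 [[-85.2, -12.9], [-19.1, 36.5]]
```

The lid has sprung to about 0.8 rad. I'll lift off the tab, back away, and tilt the tool so the fingers point forward, ready to push below the lid's front edge.

apply_moves --motion '[{"x": -5, "y": 0, "z": -10, "rx": 0, "ry": 0, "rz": 0, "claw": 0}, {"x": -12, "y": 0, "z": -35, "rx": 0, "ry": 0, "rz": 0, "claw": 0}, {"x": -15, "y": 0, "z": -70, "rx": 0, "ry": 1, "rz": 0, "claw": 0}, {"x": -10, "y": 0, "z": -100, "rx": 0, "ry": 2, "rz": 0, "claw": 0}, {"x": 15, "y": 0, "z": -109, "rx": 0, "ry": 3, "rz": 0, "claw": 0}, {"x": 40, "y": 0, "z": -109, "rx": 0, "ry": 3, "rz": 0, "claw": 0}, {"x": 55, "y": 0, "z": -109, "rx": 0, "ry": 3, "rz": 0, "claw": 0}, {"x": 55, "y": 0, "z": -109, "rx": 0, "ry": 3, "rz": 0, "claw": 0}]'

```text
time_s: 6.48
tool_pos: [0.5139, 0.086, 0.1119]
tcp_rot: [[0.843, 0.384, 0.376], [0.35, -0.923, 0.157], [0.408, -0.001, -0.913]]
force: [-0.4, 0.3, -0.5]
width: 0.0001
```

```bash
python3 s.py s3; python3 -c "
import cv2;a=cv2.imread('pics/s3.png');cv2.imwrite('pics/s3b.png',cv2.resize(a,(800,338)))"
```

```text
n 798 lid angle pct [0.801 0.864 1.013] maxz 152.02689570489193
6.575 [0.5123 0.0854 0.1112] [-0.1 -0.  -0.5]
```

View pics/s3b.png

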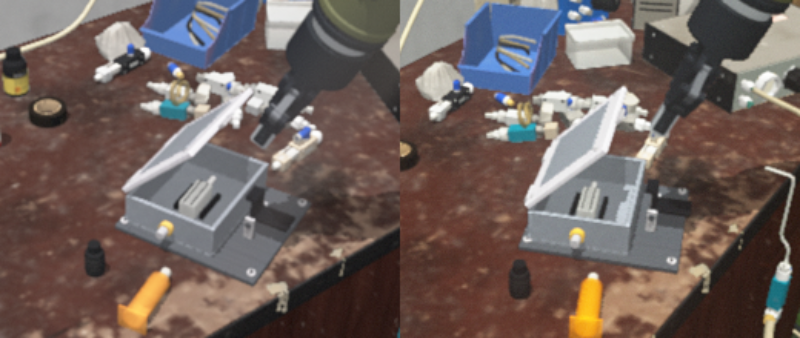

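The lid stands open at 0.8 with the fingertip in front of and below its edge, and the cylinder is in place. I'll push along chamber +x.

apply_moves --motion '[{"x": 14, "y": 0, "z": 6, "rx": 0, "ry": 0, "rz": 0, "claw": 0}, {"x": 28, "y": 0, "z": 12, "rx": 0, "ry": 0, "rz": 0, "claw": 0}, {"x": 38, "y": 0, "z": 16, "rx": 0, "ry": 0, "rz": 0, "claw": 0}, {"x": 47, "y": 0, "z": 19, "rx": 0, "ry": 0, "rz": 0, "claw": 0}, {"x": 56, "y": 0, "z": 22, "rx": 0, "ry": 0, "rz": 0, "claw": 0}, {"x": 65, "y": 0, "z": 25, "rx": 0, "ry": 0, "rz": 0, "claw": 0}, {"x": 74, "y": 0, "z": 28, "rx": 0, "ry": 0, "rz": 0, "claw": 0}, {"x": 82, "y": 0, "z": 30, "rx": 0, "ry": 0, "rz": 0, "claw": 0}, {"x": 90, "y": 0, "z": 32, "rx": 0, "ry": 0, "rz": 0, "claw": 0}]'

```text
time_s: 7.7
tool_pos: [0.601, 0.1219, 0.119]
tcp_rot: [[0.844, 0.384, 0.376], [0.35, -0.923, 0.156], [0.407, 0.0, -0.913]]
force: [-0.2, -0.6, 0.0]
width: 0.0001
```

```bash
python3 s.py s4; python3 -c "
import cv2;a=cv2.imread('pics/s4.png');cv2.imwrite('pics/s4b.png',cv2.resize(a,(800,338)))"
```

```text
n 494 lid angle pct [1.082 1.28  1.361] maxz 199.7814487074494
7.8 [0.6015 0.1223 0.1191] [-0.8 -0.4  0.1]
```

View pics/s4b.png

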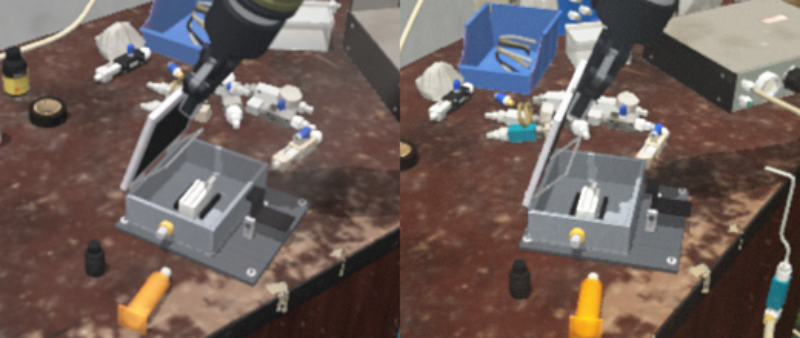

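The lid is at about 1.3 and following the finger. I'll keep going past upright.

apply_moves --motion '[{"x": 8, "y": 0, "z": 2, "rx": 0, "ry": 0, "rz": 0, "claw": 0}, {"x": 16, "y": 0, "z": 4, "rx": 0, "ry": 0, "rz": 0, "claw": 0}, {"x": 24, "y": 0, "z": 7, "rx": 0, "ry": 0, "rz": 0, "claw": 0}, {"x": 32, "y": 0, "z": 10, "rx": 0, "ry": 0, "rz": 0, "claw": 0}, {"x": 40, "y": 0, "z": 13, "rx": 0, "ry": 0, "rz": 0, "claw": 0}, {"x": 47, "y": 0, "z": 15, "rx": 0, "ry": 0, "rz": 0, "claw": 0}, {"x": 53, "y": 0, "z": 17, "rx": 0, "ry": 0, "rz": 0, "claw": 0}, {"x": 53, "y": 0, "z": 17, "rx": 0, "ry": 0, "rz": 0, "claw": 0}, {"x": 53, "y": 0, "z": 17, "rx": 0, "ry": 0, "rz": 0, "claw": 0}, {"x": 53, "y": 0, "z": 17, "rx": 0, "ry": 0, "rz": 0, "claw": 0}]'

```text
time_s: 9.05
tool_pos: [0.6514, 0.1428, 0.1248]
tcp_rot: [[0.844, 0.384, 0.375], [0.351, -0.923, 0.156], [0.407, 0.0, -0.914]]
force: [-0.4, 0.1, 0.2]
width: 0.0002
```

```bash
python3 s.py s5; python3 -c "
import cv2;a=cv2.imread('pics/s5.png');cv2.imwrite('pics/s5b.png',cv2.resize(a,(800,338)))"
```

```text
n 1089 lid angle pct [1.838 1.924 1.976] maxz 199.95249060886667
9.15 [0.6515 0.1428 0.1248] [-0.5  0.3  0.5]
```

View pics/s5b.png

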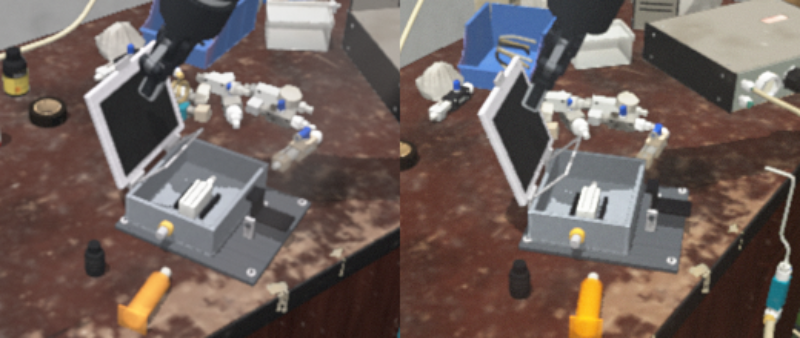

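The lid has fallen open to about 1.9. I'll back away and check it once more.

apply_moves --motion '[{"x": -20, "y": 0, "z": -15, "rx": 0, "ry": 0, "rz": 0, "claw": 0}, {"x": -45, "y": 0, "z": -45, "rx": 0, "ry": 0, "rz": 0, "claw": 0}, {"x": -70, "y": 0, "z": -85, "rx": 0, "ry": 0, "rz": 0, "claw": 0}, {"x": -90, "y": 0, "z": -120, "rx": 0, "ry": 0, "rz": 0, "claw": 0}, {"x": -90, "y": 0, "z": -120, "rx": 0, "ry": 0, "rz": 0, "claw": 0}, {"x": -90, "y": 0, "z": -120, "rx": 0, "ry": 0, "rz": 0, "claw": 0}, {"x": -90, "y": 0, "z": -120, "rx": 0, "ry": 0, "rz": 0, "claw": 0}, {"x": -90, "y": 0, "z": -120, "rx": 0, "ry": 0, "rz": 0, "claw": 0}]'

```text
time_s: 10.15
tool_pos: [0.5307, 0.0936, 0.1974]
tcp_rot: [[0.843, 0.385, 0.375], [0.351, -0.923, 0.157], [0.406, -0.001, -0.914]]
force: [0.6, -0.2, 0.3]
width: -0.0002
```

```bash
python3 s.py s6; python3 - <<'E'
import cv2;from h import *
from workcell import read_camera
a=cv2.imread('pics/s6.png');cv2.imwrite('pics/s6b.png',cv2.resize(a,(800,338)))
s=read_camera("side");W=cloud(s);R=np.array([[.9272,.3746],[-.3746,.9272]])
L=(W[...,:2]*1000-[545.7,102.4])@R.T;z=W[...,2]*1000
m=(abs(L[...,1]-40)<30)&(z>80)&(z<160)&(L[...,0]>85)&(L[...,0]<170)
# inner (front) lid face slope
p=np.polyfit(z[m],L[m][:,0],1);print("lid angle from face fit",np.pi/2+np.arctan(p[0]),m.sum())
t=(L[...,0]>-103)&(L[...,0]<-65)&(abs(L[...,1])<12)&(z>25)&(z<45);q=np.polyfit(L[t][:,0],z[t],1);print("paddle slope",q[0],"z med",np.median(z[t]))
E
```

```text
n 1078 lid angle pct [1.848 1.925 1.977] maxz 178.58094629199118
10.25 [0.5306 0.0935 0.1975] [-0.2 -0.   0.4]
lid angle from face fit 1.9474936736678217 675
paddle slope 3.587798982529555e-05 z med 37.683981473802476
```

View pics/s6b.png

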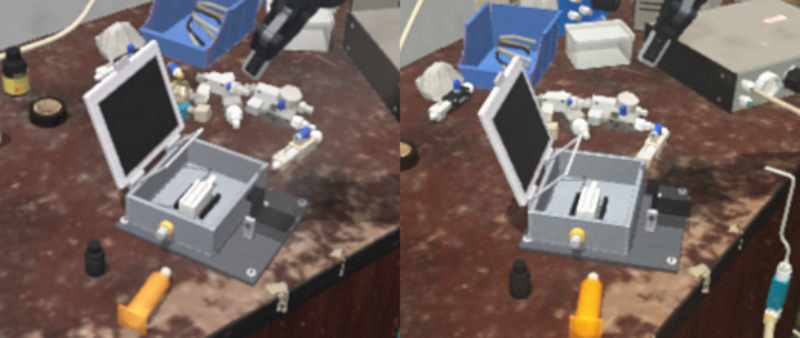

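The lid is at 1.947 rad, against its stop. The paddle is level at 38 mm, the cylinder is in place and the arm is clear, so I'm handing in.

```bash
python3 -c "
from workcell import r
print(r.sign_off())"
```

```text
the job is handed in; nothing more can be done
None
```

The chamber is open and the job is handed in, at about 10.3 s on the robot's clock; the hand-in gives no verdict. I pressed the tab until the lid sprang to about 0.8 rad. Then I pushed the lid past upright with the closed fingers, let it fall to its stop, and backed the arm away.

**Last checks:**
- **Lid:** a fit to its face gave 1.947 rad, against the stop at 1.95.
- **Tab:** the paddle was level, with its top at 37.7 mm, so it is back at rest.
- **Robot:** the wrist force was near zero and the arm was clear of everything.
- **Chamber, cylinder and loose parts:** they looked unmoved in the pictures, but I judged this by eye and did not measure it.

**What disagreed:**
- **Fingertip height:** the real fingertips were about 26 mm higher than the reported tool height. My first press therefore stopped above the paddle without touching it, and I corrected using depth images and the force reading.
- **Sideways force:** while I held the tab down there was a sideways force of about 5 N that I did not explain. It was gone after I backed off.
- **Refused move:** the very first move call was refused for missing keys, and nothing moved.

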